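Roll a spice jar up the sloping rack into its seat

TASK

Push the spice jar that lies at the foot of the sloping wooden rack up its lane with the fingertips, until it drops over the crest into the sunk seat at the top and lies there against the stop board, level with the jar already parked in the other lane. Keep the fingers behind it all the way up: it must not roll back down and must not be batted up, and it is only pushed, never lifted or carried. Leave the parked jar and the other things on the worktop where they are, then take the hand away.

Things in the scene. Friction and masses are not known exactly. Their poses are not given: they have to be found in the camera images.
- rack: Fixed wooden two-lane jar rack, 250 mm long, 236 wide. Origin on the worktop under its middle; x uphill, y left, z up. Slopes up at 0.16 rad; ramp surface 16 mm above the worktop at the low end, 36 at the middle, 49 at the crest. Lanes 106 mm wide between rails 14 mm high; the work lane is centred at y = -57 mm (right looking uphill), the other, with the parked jar, at y = +57 mm.
- foot (a point): On the rack: where the jar's middle lies at the start (up to 5 mm aside in y), 22 mm off the ramp, against two foot lips of the work lane. Lips: 10 mm high, 21 mm wide, one at each rail, 64 mm gap between. x up along the slope, y across to the left, z square to the ramp.
- seat (a point): On the rack: the jar's middle when home in the sunk seat of the work lane against the stop board. Axes as foot; from foot it lies 183 mm along x, -5 mm along z. The ramp ends in a crest 15 mm before it along x, a 5 mm step down into the seat; the stop board's face is 22 mm beyond it and rises 35 mm above the ramp surface.
- jar_mid (a point): Middle of the jar to be moved, on its axis: glass spice jar with dark cap, 43 mm diameter, 96 mm long, about 0.11 kg, lying across the work lane at the foot of the rack, cap to the right looking uphill. z runs along the jar to the cap; x and y turn as it rolls. Left alone on the slope it rolls back down.
- parked_jar_mid (a point): Middle of the like jar that already lies home in the other lane (left looking uphill); loose, to be left alone.
- parked_jar: The parked jar itself, 43 mm diameter, 96 mm long, lying; origin at the centre of its base.
- jar: The jar to be moved; origin at the centre of its base (left end), z axis along the jar towards the cap.
- salt: Glass salt shaker with steel cap, 44 mm diameter, 90 mm high, standing loose on the worktop right of the rack; origin under its middle. Leave alone.
- tall_jar: Spice jar with dark cap, 44 mm diameter, 96 mm high, standing loose on the worktop behind and right of the rack; origin under its middle. Leave alone.
- jug: White cream jug, 67x103x85 mm, standing loose on the worktop left of the rack; origin under its middle. Leave alone.

How it is judged (in metres and radians):
On the way:
1. the jar is past the middle of the slope, not yet over the crest, with the fingers pushing it (x of jar_mid in the frame of seat between -0.09 and -0.018 m and contact force between the fingers and jar above 0.02 N), for 0.05 s.
At the end, for the whole second after the job is handed in: The jar lies still in the sunk seat of the work lane: its middle within 5 mm of the seat point along the slope, 12 mm across, 4 mm in height, its axis within 0.1 rad of square to the lane; the parked jar is still in its own seat (x of jar_mid in the frame of seat between -0.005 and 0.005 m and y of jar_mid in the frame of seat between -0.012 and 0.012 m and z of jar_mid in the frame of seat between -0.004 and 0.004 m and angle between the z axis of jar and the y axis of seat, either way round below 0.1 rad and linear speed of jar below 0.02 m/s and distance between parked_jar_mid and seat below 0.13 m); the robot touches nothing.
It fails at once if the jar was lifted: its middle more than 12 mm above where it rolls on the ramp (z of jar_mid in the frame of seat above 0.017 m).
It fails at once if the jar rolled back or was batted: on the slope, touched by nothing of the robot, faster than 0.25 m/s (x of jar_mid in the frame of seat between -0.17 and -0.025 m and linear speed of jar above 0.25 m/s and contact force between each of the fingers, the arm and jar below 0.001 N).
It fails at once if the jar left its lane (y of jar_mid in the frame of seat above 0.03 m or y of jar_mid in the frame of seat below -0.03 m).
It fails at once if the parked jar was moved by more than 12 mm (distance of parked_jar_mid from where it was at the start of the episode above 0.012 m).
It fails at once if the salt shaker, the standing jar or the cream jug was moved by more than 20 mm (distance of any of salt, tall_jar, jug from where it was at the start of the episode above 0.02 m).
It also fails if it takes over 42 s, if anything falls off the work surface, if the arm or the gripper's body presses on something with over 40 N, if the wrist force passes 120 N, or if a joint passes its speed limit or range.

ROBOT

A 6-joint arm with a two-finger parallel gripper is mounted at the origin on a cart in front of the work surface, level with it; the furniture and walls round the work are solid. World frame = base frame: x ahead of the robot, y to its left, z up, the work surface at z = 0. Lengths are in mm, angles in rad, forces in N, time in s.
With the tool pointing down it reaches from about 275 to 750 mm from the base axis. Payload 10.2 kg.
Tool frame: the origin (TCP) lies on the front face of the gripper's body, between the roots of the fingers; the fingertips stand 73 mm ahead of it and the grasp point (between the pads) lies 54 mm ahead of it; z points along the fingers, y is the line along which they close (so a half turn about z gives the same grasp; the last joint's range is limited). The gripper opens to 85 mm and grips with 20 to 120 N. Pads are 22 mm wide; open, the fingers measure 114 mm over their backs; the gripper's body (76 mm by 85 mm) begins 54 mm behind the grasp point. The pads swing forward as they close: fully open they stand 13 mm farther back than shut.
Start: joints at [-1.394, 0.313, 1.498, -0, 1.331, -0.223], TCP at [204.336, -483.61, 303.894] pointing down, gripper open.
Joint ranges: [-2.94, 2.94], [-0.97, 2.17], [0.19, 2.56], [-1.23, 4.37], [0.02, 3.11], [-2.88, 2.88]. Speed limits (rad/s): [2.39, 2.39, 3.01, 3.14, 3.14, 3.14].

INTERFACE

Orientations are given as a unit quaternion [w, x, y, z].
In Python, from rig import * gives the robot as it stands.
- The arm moves only by the tool step_arm, never from a script. Its argument "plan" is a list of rows, each an object with "offset": the shift along the tool's x, y, z in cm, a list of three; "rot": the turn, a rotation vector about the tool's x, y, z in degrees, a list of three; "gripper": the finger opening in cm, from 0 to 8.54. In form: [{"offset": [x, y, z], "rot": [wx, wy, wz], "gripper": gripper}, ...]. A call has 1 to 12 rows; each row is the pose to reach, as a shift and turn from the pose commanded when the call began, along the tool's axes at that moment; what a row does not reach only later rows make up. A row lasts 1/10 s, in which the tool goes at most 50 mm and 8.59 degrees, less where a joint would pass 70% of its speed; a pose out of reach is approached as far as the arm can. A call with a gripper value outside its range is refused whole. The fingers move at their own pace and stop on an object; "squeeze" is the grip in N (left out, the last holds). Time passes only in rows, so rows that repeat a pose let the fingers close. It gives the time, the measured TCP pose, the force, the opening and the grip force at its end, in the units of the state.
- sense(): the state, without advancing time (a new reading comes with each control period).
- capture(name): name is "side" or "top" or "wrist"; returns a dict with "color" (384x512x3 uint8, red, green, blue), "depth" (384x512 float32, mm along the optical axis (not along the pixel's ray), 0 where there is no reading), "vertical_fov" (degrees; the focal length in pixels is half the picture's height over the tangent of half this angle, whatever the lens; pixels are square), "cx", "cy" (the principal point, pixels), "rvec" (rotation vector, rad) and "tvec" (3), from world to camera coordinates, as OpenCV has them; the wrist camera has in their place "mount" (4x4, takes a point from camera to tool coordinates, whose origin is the TCP and whose axes are the flange's). Camera axes: x right, y down, z forward; pixel columns grow to the right and rows downward; lengths in mm; the calibration is good to about 2 mm. A picture is of the moment at which its call begins: read the wrist's pose just before it.
- finish_job(): hands the job in; it is judged then, once.
The state is a dict: "time_s": time; "joints": joint angles; "dq": joint speeds; "tau": joint torques, N m; "eef_pos": TCP position; "ee_rot": TCP orientation; "force": force on the tool from outside, world axes, zero at the start; "wrist_torque": the same for the moment, N m; "grip_width": opening from 0.0 (shut) to 1.0 (fully open); "grip_force": force on a finger pad.
Only numpy, scipy, OpenCV 4.12 (cv2) and the standard library are available. Lean on these libraries where they do the work, as an engineer would, in place of code of your own. Each camera call takes 0.05 s, during which the arm holds its last target. There are 200 camera calls.

## Working session

There is one attempt and no reset: what is moved stays moved. The work goes in short steps, Python scripts to look and compute and a tool call to move; the robot and the scene stay as the last step left them, time stands still between calls to the robot, and variables do not carry over. Pictures are saved under pics/ and viewed, at most 10 in all, crops included, and the job is handed in when it is done.

Besides the shell and the picture viewer there is one more tool, called after "Emit:" as name(argument=value, ...), one argument or row to a line, values as JSON. step_arm: Moves the arm, as the interface text tells. Its arguments: {"type":"object","properties":{"plan":{"type":"array"},"squeeze":{"type":"number"}},"required":["plan"]}

```bash
mkdir -p pics
cat > h.py <<'E'
from rig import *
import numpy as np, cv2
from scipy.spatial.transform import Rotation as R
def world(c,u,v,pose=None):
    f=192/np.tan(np.radians(c["vertical_fov"]/2)); z=float(np.median(c["depth"][v-1:v+2,u-1:u+2]))
    p=np.array([(u-c["cx"])*z/f,(v-c["cy"])*z/f,z])
    return R.from_rotvec(np.ravel(c["rvec"])).inv().apply(p-np.ravel(c["tvec"]))
def cloud(c):
    f=192/np.tan(np.radians(c["vertical_fov"]/2)); z=c["depth"].astype(float)
    v,u=np.mgrid[:384,:512]
    p=np.dstack([(u-c["cx"])*z/f,(v-c["cy"])*z/f,z]).reshape(-1,3)
    return R.from_rotvec(np.ravel(c["rvec"])).inv().apply(p-np.ravel(c["tvec"])).reshape(384,512,3)
E
python3 - <<'E'
from h import *
for n in("top","side"):
    c=capture(n); np.savez(n+".npz",**c); cv2.imwrite(f"pics/{n}.png",cv2.resize(c["color"][:,:,::-1],(800,600)))
print(sense())
E
```

```text
{'time_s': 0.1, 'joints': array([-1.39437336e+00,  3.13389454e-01,  1.49834132e+00, -4.41581112e-06,
        1.33097109e+00, -2.23404422e-01]), 'dq': array([ 0.00037758,  0.00037845, -0.0013659 , -0.00107545,  0.0006832 ,
        0.00091636]), 'tau': array([ 2.25416334e-03, -4.12899613e+01, -2.60141426e+01, -2.00971858e-04,
        3.03057466e-03, -1.23089447e-05]), 'eef_pos': array([ 204.32243133, -483.46002101,  303.40205181]), 'ee_rot': array([-5.54501910e-04,  9.80083465e-01,  1.98585230e-01,  1.08830343e-05]), 'force': array([-0.24778258, -0.01796164, -0.4507869 ]), 'wrist_torque': array([-0.00860075, -0.06961428,  0.03108477]), 'grip_force': 0.0, 'grip_width': 1.0019700925126624}
```

View pics/top.png

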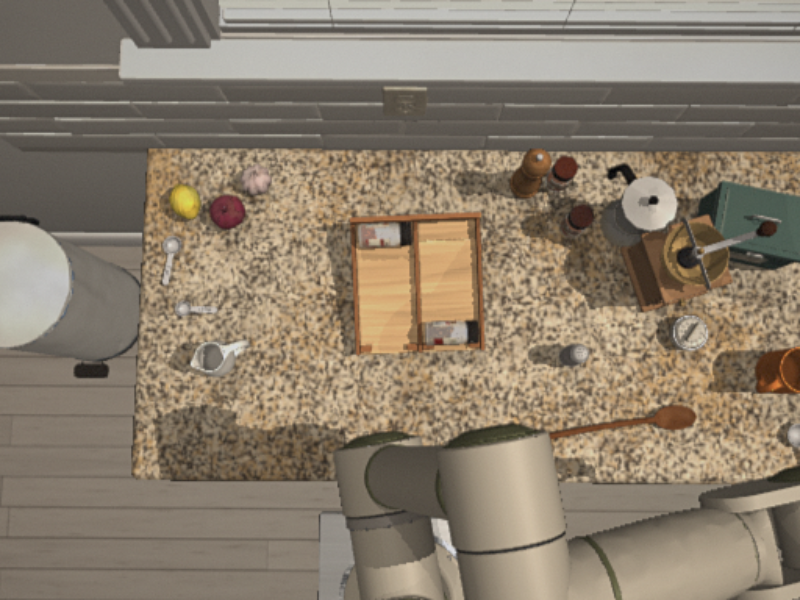

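View pics/side.png

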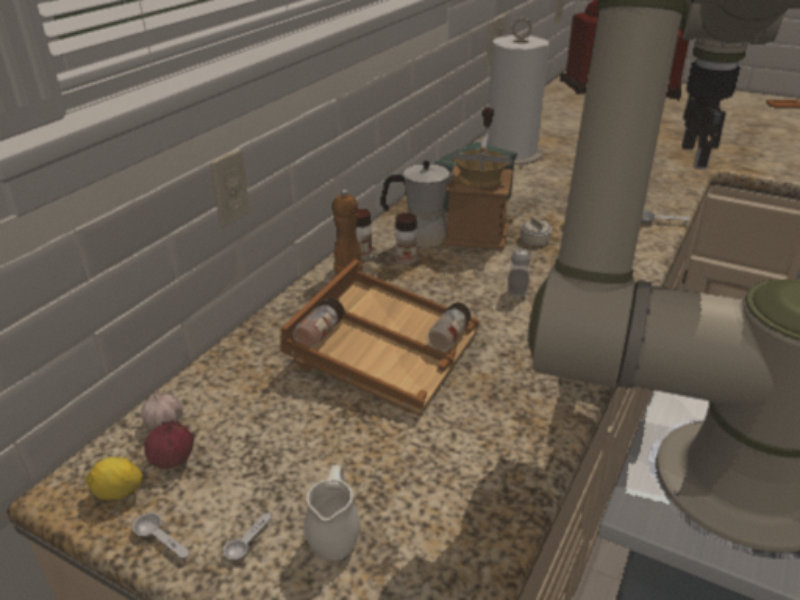

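The top view shows the rack at x 352–483, y 213–353 of the 800x600 picture. The work jar is at about (452,332) and the parked jar at (383,235). Uphill is up in the picture, which is away from the robot.

Run:
```python
from h import *
c=dict(np.load("top.npz")); P=cloud(c)
def px(u,v): return int(u/1.5625),int(v/1.5625)
for n,p in dict(rackTL=(353,217),rackTR=(480,215),rackBR=(483,347),rackBL=(357,352),jarL=(424,334),jarR=(476,331),parkL=(360,236),parkR=(408,234),stopL=(365,217),stopR=(470,215)).items():
    u,v=px(*p); print(n,world(c,u,v).round(1))
u0,v0=px(345,205);u1,v1=px(492,362)
np.set_printoptions(linewidth=250,suppress=True)
im=c["color"][v0:v1,u0:u1]; cv2.imwrite("pics/crop.png",cv2.resize(im[:,:,::-1],None,fx=6,fy=6,interpolation=cv2.INTER_CUBIC)); print(u0,v0)
# jar points: z high near each jar
Q=P[v0:v1,u0:u1].reshape(-1,3)
for lo,hi in(((450,-300),(520,300)),((500,-300),(800,300))): pass
print("x range z>10",Q[Q[:,2]>10].min(0),Q[Q[:,2]>10].max(0))
# ramp plane
for y in np.unique(Q[:,1].round(-1)): pass
w=P[px(450,280)[1]-18:px(450,280)[1]+18,px(450,280)[0]-14:px(450,280)[0]+12].reshape(-1,3)
A=np.c_[w[:,:2],np.ones(len(w))]; print("ramp",np.linalg.lstsq(A,w[:,2],rcond=None)[0],w.mean(0))
w=P[px(385,295)[1]-18:px(385,295)[1]+18,px(385,295)[0]-12:px(385,295)[0]+12].reshape(-1,3)
A=np.c_[w[:,:2],np.ones(len(w))]; print("ramp2",np.linalg.lstsq(A,w[:,2],rcond=None)[0],w.mean(0))
```

```text
rackTL [698.3 106.7   3.5]
rackTR [ 681.9 -128.1   87.2]
rackBR [ 448.5 -138.1   26.6]
rackBL [438.3  92.8  31. ]
jarL [474.3 -29.8  18.8]
jarR [ 476.4 -120.6   63.4]
parkL [640.4  86.7  88.9]
parkR [6.465e+02 4.000e-01 8.930e+01]
stopL [698.6  83.    2.8]
stopR [ 681.  -108.2   90.6]
220 131
x range z>10 [ 343.57518366 -138.26647198   10.11300201] [ 709.27510644  120.7212757  1452.18402524]
ramp [ -1.08235349   0.87327586 725.54572836] [571.18600738 -73.07246821  43.50813497]
ramp2 [ -1.58924542  -0.60430214 935.68014951] [544.54914734  43.65830535  43.87510536]
```

View pics/crop.png

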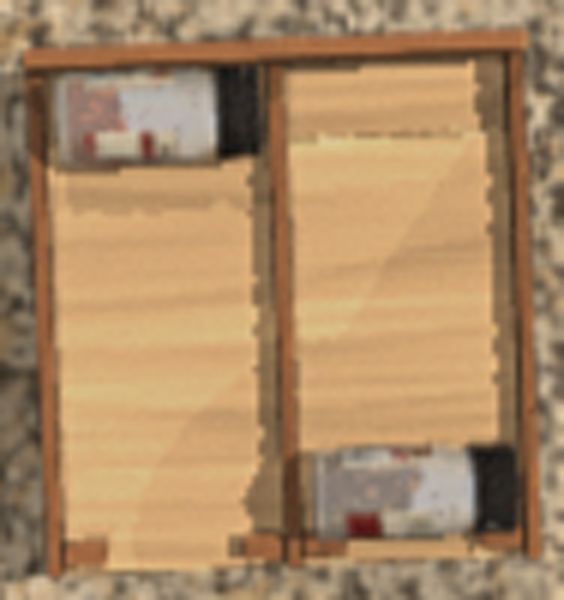

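```bash
cat > fit.py <<'E'
from h import *
from scipy.optimize import least_squares
c=dict(np.load("top.npz")); f=192/np.tan(np.radians(c["vertical_fov"]/2))
K=np.array([[f,0,c["cx"]],[0,f,c["cy"]],[0,0,1]])
a=.16
def ramp(s,n): return s*np.cos(a)-n*np.sin(a), 36+s*np.sin(a)+n*np.cos(a)
def m(s,y,n): x,z=ramp(s,n); return [x,y,z]
M=np.array([m(125,118,35),m(125,-118,35),m(-125,-118,14),m(-125,118,14),m(-125,0,14),m(118.5,0,35),m(81.7,-57,0)])
px=np.array([(25,49),(526,31),(541,556),(50,575),(292,563),(272,62),(385,134)],float)/6-.42+[220,131]
def W(q,X): return X@R.from_euler('z',q[2]).as_matrix().T+[q[0],q[1],0]
def res(q): return (cv2.projectPoints(W(q,M),c["rvec"],c["tvec"],K,None)[0][:,0]-px).ravel()
r=least_squares(res,[570,-18,0],loss='soft_l1'); q=r.x
if __name__=="__main__":
    np.set_printoptions(suppress=True,precision=2)
    print(q,r.fun.reshape(-1,2))
    seat=m(96.7,-57,17);foot=m(-86.3,-57,22)
    print("seat",W(q,np.array([seat]))," foot",W(q,np.array([foot])))
    for n,p in dict(seat=seat,foot=foot,footjarL=m(-86.3,-9,22),footjarR=m(-86.3,-105,22)).items():
        uv=cv2.projectPoints(W(q,np.array([p])),c["rvec"],c["tvec"],K,None)[0].ravel(); print(n,(uv-[220,131]+.42)*6)
E
python3 fit.py
```

```text
[562.95 -16.31   0.05] [[-0.96 -0.09]
 [ 0.04 -0.53]
 [ 0.09  0.58]
 [-0.91  0.85]
 [ 0.19  1.13]
 [ 0.23 -1.64]
 [ 1.51 -0.62]]
seat [[658.3  -68.85  68.19]]  foot [[477.05 -77.45  43.97]]
seat [395.16  96.53]
foot [411.12 484.55]
footjarL [309.41 488.76]
footjarR [512.81 480.35]
```

```bash
cat > tgt.py <<'E'
from fit import *
import sys
def pose(s,y,n,tipl=73):
    p=W(q,np.array([m(s,y,n+tipl)]))[0]
    zt=np.array([np.sin(a),0,-np.cos(a)]); xt=np.array([np.cos(a),0,np.sin(a)]); yt=np.cross(zt,xt)
    return p,R.from_euler('z',q[2])*R.from_matrix(np.c_[xt,yt,zt])
def go(s,y,n,dz=0):
    st=sense(); w=st["ee_rot"]; R0=R.from_quat([w[1],w[2],w[3],w[0]])
    p,Rt=pose(s,y,n); p=p+[0,0,dz]
    print(np.round(p),"offset cm",(R0.inv().apply(p-st["eef_pos"])/10).round(2),"rot",np.degrees((R0.inv()*Rt).as_rotvec()).round(2), "F",st["force"].round(2),st["time_s"])
if __name__=="__main__": go(*map(float,sys.argv[1:]))
E
python3 tgt.py -160 -57 16 150
```

```text
[394. -81. 248.] offset cm [ 33.09 -29.66   5.54] rot [-1.68  9.07 20.14] F [-0.25 -0.02 -0.45] 0.1
```

Emit:
step_arm(
  plan=[
    {"offset":[33.1,-29.7,5.5],"rot":[-1.7,9.1,20.1],"gripper":3.4},
    {"offset":[33.1,-29.7,5.5],"rot":[-1.7,9.1,20.1],"gripper":3.4},
    {"offset":[33.1,-29.7,5.5],"rot":[-1.7,9.1,20.1],"gripper":3.4},
    {"offset":[33.1,-29.7,5.5],"rot":[-1.7,9.1,20.1],"gripper":3.4},
    {"offset":[33.1,-29.7,5.5],"rot":[-1.7,9.1,20.1],"gripper":3.4},
    {"offset":[33.1,-29.7,5.5],"rot":[-1.7,9.1,20.1],"gripper":3.4},
    {"offset":[33.1,-29.7,5.5],"rot":[-1.7,9.1,20.1],"gripper":3.4},
    {"offset":[33.1,-29.7,5.5],"rot":[-1.7,9.1,20.1],"gripper":3.4},
    {"offset":[33.1,-29.7,5.5],"rot":[-1.7,9.1,20.1],"gripper":3.4},
    {"offset":[33.1,-29.7,5.5],"rot":[-1.7,9.1,20.1],"gripper":3.4},
    {"offset":[33.1,-29.7,5.5],"rot":[-1.7,9.1,20.1],"gripper":3.4},
    {"offset":[33.1,-29.7,5.5],"rot":[-1.7,9.1,20.1],"gripper":3.4},
  ],
)

```text
time_s: 1.3
eef_pos: [393.4, -82.1, 248.9]
ee_rot: [-0.001, 0.996, 0.023, 0.08]
force: [-0.4, -0.3, 0.0]
grip_width: 0.395
grip_force: 0.0
```

```bash
python3 tgt.py -160 -57 20
python3 - <<'E'
from h import *
s=sense();print(s["eef_pos"],s["grip_width"],s["force"])
c=capture("wrist");cv2.imwrite("pics/w1.png",cv2.resize(c["color"][:,:,::-1],(800,600)))
print(c["mount"])
E
```

```text
[393. -81. 102.] offset cm [-2.38 -0.09 14.47] rot [ 0.1  -0.04 -0.02] F [-0.39 -0.32  0.04] 1.3
[393.4481392  -82.07466997 248.92730052] 0.39490503540548727 [-0.39194001 -0.32019766  0.03938472]
[[ 2.23281624e-04 -9.64073165e-01 -2.65636750e-01  6.83258210e+01]
 [ 9.99999537e-01  4.63897131e-04 -8.43065783e-04  2.45988319e-01]
 [ 9.36005224e-04 -2.65636439e-01  9.64072822e-01 -7.01708676e+01]
 [ 0.00000000e+00  0.00000000e+00  0.00000000e+00  1.00000000e+00]]
```

View pics/w1.png

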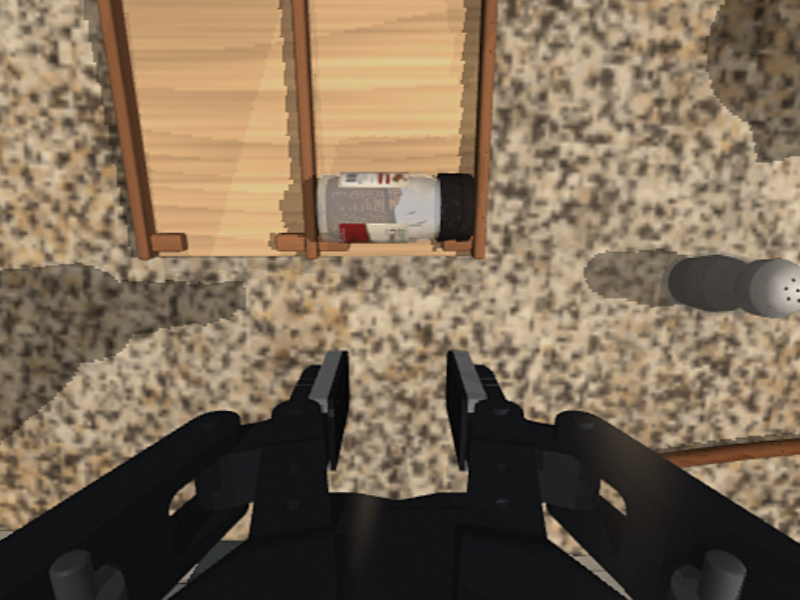

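The wrist view shows the jar at x 318–475, y 172–243, with its middle near (397,207). The fingers at x 348–447 are centred on it, and the rack is square to the picture. I'll check the fit against this view.

Run:
```python
from fit import *
c=capture("wrist"); s=sense(); w=s["ee_rot"]; R0=R.from_quat([w[1],w[2],w[3],w[0]]); Mo=np.array(c["mount"])
f=192/np.tan(np.radians(c["vertical_fov"]/2))
def hit(u,v,n):
    d=np.array([(u/1.5625-.2-c["cx"])/f,(v/1.5625-.2-c["cy"])/f,1]); d=R0.apply(Mo[:3,:3]@d); o=R0.apply(Mo[:3,3])+s["eef_pos"]
    Rz=R.from_euler('z',q[2]); o=Rz.inv().apply(o-[q[0],q[1],0]); d=Rz.inv().apply(d)
    N=np.array([-np.sin(a),0,np.cos(a)]); t=(n-(o-[0,0,36])@N)/(d@N); p=o+t*d-[0,0,36]
    return (p@[np.cos(a),0,np.sin(a)]).round(1),p[1].round(1)
for k in((397,207,22),(318,207,22),(475,207,22),(311,258,14),(479,258,14),(145,258,14),(346,247,10),(442,247,10)): print(k,hit(*k))
```

```text
(397, 207, 22) (np.float64(-86.5), np.float64(-58.3))
(318, 207, 22) (np.float64(-86.4), np.float64(-7.8))
(475, 207, 22) (np.float64(-86.5), np.float64(-108.2))
(311, 258, 14) (np.float64(-120.8), np.float64(-0.0))
(479, 258, 14) (np.float64(-121.0), np.float64(-113.8))
(145, 258, 14) (np.float64(-120.6), np.float64(112.4))
(346, 247, 10) (np.float64(-114.0), np.float64(-23.5))
(442, 247, 10) (np.float64(-114.1), np.float64(-89.0))
```

Run:
```python
from h import *
c=capture("wrist"); Mo=np.array(c["mount"]); f=192/np.tan(np.radians(c["vertical_fov"]/2))
v,u=np.mgrid[:384,:512]; z=c["depth"].astype(float)
P=np.dstack([(u-c["cx"])*z/f,(v-c["cy"])*z/f,z])@Mo[:3,:3].T+Mo[:3,3]
k=(P[...,2]>20)&(P[...,2]<110)&(abs(P[...,1])<60)&(z>0)&(P[...,0]>-30)&(P[...,0]<40)
Q=P[k]; print(len(Q)); 
for col in(0,1,2): print(np.percentile(Q[:,col],[0,1,5,50,95,99,100]).round(1))
for uv in((217,227),(221,228),(288,227),(292,227),(210,240)): print(uv,P[uv[1],uv[0]].round(1))
```

```text
4810
[-11.3  -9.2  -5.8  10.8  14.1  14.8  15.3]
[-49.5 -44.6 -36.7  17.2  37.3  45.1  50. ]
[20.  20.1 20.8 34.3 63.2 68.2 72.1]
(217, 227) [ 12.5 -18.7  62.5]
(221, 228) [ 12.1 -16.6  62. ]
(288, 227) [12.4 17.4 62.8]
(292, 227) [11.9 19.6 63.8]
(210, 240) [ 11.9 -20.2  48.6]
```

```bash
python3 tgt.py -155 -57.5 13
```

```text
[399. -82.  96.] offset cm [-1.87 -0.08 15.17] rot [ 0.11 -0.05 -0.1 ] F [ 0.43 -0.47  0.04] 1.45
```

Emit:
step_arm(
  plan=[
    {"offset":[-1.9,-0.1,3],"rot":[0.1,0,0],"gripper":3.4},
    {"offset":[-1.9,-0.1,7],"rot":[0.1,0,0],"gripper":3.4},
    {"offset":[-1.9,-0.1,11],"rot":[0.1,0,0],"gripper":3.4},
    {"offset":[-1.9,-0.1,14],"rot":[0.1,0,0],"gripper":3.4},
    {"offset":[-1.9,-0.1,15.2],"rot":[0.1,0,0],"gripper":3.4},
    {"offset":[-1.9,-0.1,15.2],"rot":[0.1,0,0],"gripper":3.4},
    {"offset":[-1.9,-0.1,15.2],"rot":[0.1,0,0],"gripper":3.4},
  ],
)

```text
time_s: 2.15
eef_pos: [399.2, -80.8, 96.2]
ee_rot: [-0.002, 0.996, 0.023, 0.08]
force: [-0.3, 0.1, 0.9]
grip_width: 0.397
grip_force: 0.0
```

```bash
python3 tgt.py -120 -57.5 13
python3 - <<'E'
from h import *
a=capture("wrist")["color"];b=capture("side")["color"][150:300,180:360]
a=cv2.resize(a,(500,375));b=cv2.resize(b,(300,250))
o=np.zeros((375,800,3),np.uint8);o[:,:500]=a;o[:250,500:]=b
cv2.imwrite("pics/w2.png",o[:,:,::-1])
E
```

```text
[434. -80. 102.] offset cm [3.49 0.08 0.  ] rot [-0.01 -0.06 -0.02] F [-0.28  0.15  0.9 ] 2.15
```

View pics/w2.png

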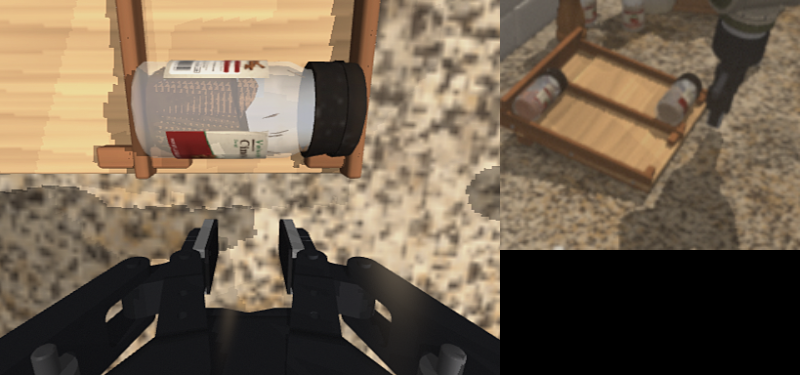

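The fingers stand behind the jar and centred on it: pad fronts are at (210,222) and (288,222), the jar spans x 133–367. Next I make contact and push slowly.

Emit:
step_arm(
  plan=[
    {"offset":[1.5,0.1,0],"rot":[0,0,0],"gripper":3.4},
    {"offset":[2.5,0.1,0],"rot":[0,0,0],"gripper":3.4},
    {"offset":[3.0,0.1,0],"rot":[0,0,0],"gripper":3.4},
    {"offset":[3.2,0.1,0],"rot":[0,0,0],"gripper":3.4},
    {"offset":[3.4,0.1,0],"rot":[0,0,0],"gripper":3.4},
    {"offset":[3.6,0.1,0],"rot":[0,0,0],"gripper":3.4},
    {"offset":[3.8,0.1,0],"rot":[0,0,0],"gripper":3.4},
    {"offset":[4.1,0.1,0],"rot":[0,0,0],"gripper":3.4},
    {"offset":[4.5,0.1,0],"rot":[0,0,0],"gripper":3.4},
    {"offset":[4.9,0.1,0],"rot":[0,0,0],"gripper":3.4},
    {"offset":[5.3,0.1,0],"rot":[0,0,0],"gripper":3.4},
    {"offset":[5.7,0.1,0],"rot":[0,0,0],"gripper":3.4},
  ],
)

```text
time_s: 3.45
eef_pos: [455.8, -78.4, 105.0]
ee_rot: [-0.002, 0.996, 0.024, 0.08]
force: [-1.3, -0.4, 0.2]
grip_width: 0.399
grip_force: 0.5
```

```bash
python3 tgt.py 64 -57.5 13
python3 - <<'E'
from h import *
a=capture("wrist")["color"];b=capture("side")["color"][150:300,180:360]
a=cv2.resize(a,(500,375));b=cv2.resize(b,(300,250))
o=np.zeros((375,800,3),np.uint8);o[:,:500]=a;o[:250,500:]=b
cv2.imwrite("pics/w3.png",o[:,:,::-1])
E
```

```text
[615. -71. 131.] offset cm [16.16  0.07 -0.02] rot [-0.03 -0.05  0.05] F [-1.3  -0.41  0.15] 3.45
```

View pics/w3.png

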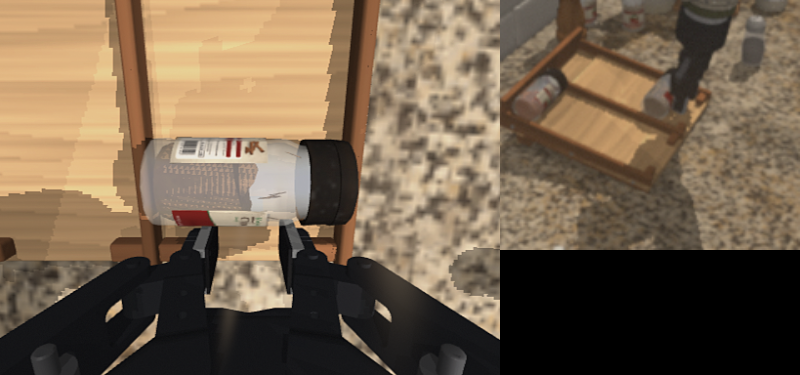

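The jar rolls squarely ahead of both fingers and contact is held. I keep pushing at the same pace.

Emit:
step_arm(
  plan=[
    {"offset":[0.4,0,0],"rot":[0,0,0],"gripper":3.4},
    {"offset":[0.8,0,0],"rot":[0,0,0],"gripper":3.4},
    {"offset":[1.2,0,0],"rot":[0,0,0],"gripper":3.4},
    {"offset":[1.6,0,0],"rot":[0,0,0],"gripper":3.4},
    {"offset":[2.0,0,0],"rot":[0,0,0],"gripper":3.4},
    {"offset":[2.4,0,0],"rot":[0,0,0],"gripper":3.4},
    {"offset":[2.8,0,0],"rot":[0,0,0],"gripper":3.4},
    {"offset":[3.2,0,0],"rot":[0,0,0],"gripper":3.4},
    {"offset":[3.6,0,0],"rot":[0,0,0],"gripper":3.4},
    {"offset":[4.0,0,0],"rot":[0,0,0],"gripper":3.4},
    {"offset":[4.4,0,0],"rot":[0,0,0],"gripper":3.4},
    {"offset":[4.8,0,0],"rot":[0,0,0],"gripper":3.4},
  ],
)

```text
time_s: 4.75
eef_pos: [503.1, -76.1, 112.7]
ee_rot: [-0.002, 0.996, 0.024, 0.08]
force: [-1.5, 0.3, 0.8]
grip_width: 0.399
grip_force: 0.5
```

Emit:
step_arm(
  plan=[
    {"offset":[0.4,0,0],"rot":[0,0,0],"gripper":3.4},
    {"offset":[0.8,0,0],"rot":[0,0,0],"gripper":3.4},
    {"offset":[1.2,0,0],"rot":[0,0,0],"gripper":3.4},
    {"offset":[1.6,0,0],"rot":[0,0,0],"gripper":3.4},
    {"offset":[2.0,0,0],"rot":[0,0,0],"gripper":3.4},
    {"offset":[2.4,0,0],"rot":[0,0,0],"gripper":3.4},
    {"offset":[2.8,0,0],"rot":[0,0,0],"gripper":3.4},
    {"offset":[3.2,0,0],"rot":[0,0,0],"gripper":3.4},
    {"offset":[3.6,0,0],"rot":[0,0,0],"gripper":3.4},
    {"offset":[4.0,0,0],"rot":[0,0,0],"gripper":3.4},
    {"offset":[4.4,0,0],"rot":[0,0,0],"gripper":3.4},
    {"offset":[4.8,0,0],"rot":[0,0,0],"gripper":3.4},
  ],
)

```text
time_s: 5.95
eef_pos: [550.4, -73.8, 120.3]
ee_rot: [-0.002, 0.996, 0.024, 0.08]
force: [0.2, 0.2, 0.3]
grip_width: 0.398
grip_force: 0.5
```

```bash
python3 tgt.py 64 -57.5 13
python3 - <<'E'
from h import *
a=capture("wrist")["color"];b=capture("side")["color"][150:300,180:360]
a=cv2.resize(a,(500,375));b=cv2.resize(b,(300,250))
o=np.zeros((375,800,3),np.uint8);o[:,:500]=a;o[:250,500:]=b
cv2.imwrite("pics/w4.png",o[:,:,::-1])
E
```

```text
[615. -71. 131.] offset cm [ 6.57  0.07 -0.03] rot [-0.03 -0.04  0.05] F [0.2  0.15 0.28] 5.95
```

View pics/w4.png

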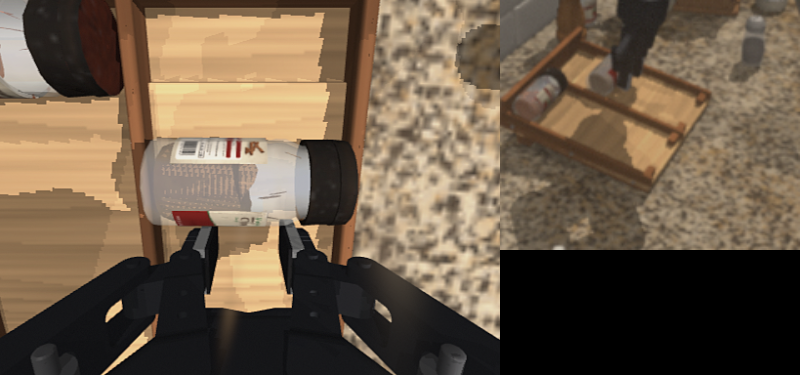

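The jar is past the middle and still square against the fingers, and the crest shows at row 83. I continue, slower at the crest.

Emit:
step_arm(
  plan=[
    {"offset":[0.4,0,0],"rot":[0,0,0],"gripper":3.4},
    {"offset":[0.8,0,0],"rot":[0,0,0],"gripper":3.4},
    {"offset":[1.2,0,0],"rot":[0,0,0],"gripper":3.4},
    {"offset":[1.6,0,0],"rot":[0,0,0],"gripper":3.4},
    {"offset":[2.0,0,0],"rot":[0,0,0],"gripper":3.4},
    {"offset":[2.4,0,0],"rot":[0,0,0],"gripper":3.4},
    {"offset":[2.8,0,0],"rot":[0,0,0],"gripper":3.4},
    {"offset":[3.2,0,0],"rot":[0,0,0],"gripper":3.4},
    {"offset":[3.6,0,0],"rot":[0,0,0],"gripper":3.4},
    {"offset":[4.0,0,0],"rot":[0,0,0],"gripper":3.4},
    {"offset":[4.3,0,0],"rot":[0,0,0],"gripper":3.4},
    {"offset":[4.6,0,0],"rot":[0,0,0],"gripper":3.4},
  ],
)

```text
time_s: 7.25
eef_pos: [595.7, -71.6, 127.7]
ee_rot: [-0.002, 0.996, 0.024, 0.08]
force: [-0.7, -0.0, 0.2]
grip_width: 0.397
grip_force: 0.4
```

Emit:
step_arm(
  plan=[
    {"offset":[0.2,0,0],"rot":[0,0,0],"gripper":3.4},
    {"offset":[0.4,0,0],"rot":[0,0,0],"gripper":3.4},
    {"offset":[0.6,0,0],"rot":[0,0,0],"gripper":3.4},
    {"offset":[0.8,0,0],"rot":[0,0,0],"gripper":3.4},
    {"offset":[1.0,0,0],"rot":[0,0,0],"gripper":3.4},
    {"offset":[1.2,0,0],"rot":[0,0,0],"gripper":3.4},
    {"offset":[1.4,0,0],"rot":[0,0,0],"gripper":3.4},
    {"offset":[1.6,0,0],"rot":[0,0,0],"gripper":3.4},
    {"offset":[1.7,0,0],"rot":[0,0,0],"gripper":3.4},
    {"offset":[1.8,0,0],"rot":[0,0,0],"gripper":3.4},
    {"offset":[1.8,0,0],"rot":[0,0,0],"gripper":3.4},
  ],
)

```text
time_s: 8.35
eef_pos: [613.1, -70.8, 130.5]
ee_rot: [-0.002, 0.996, 0.024, 0.08]
force: [-1.7, -0.3, 1.7]
grip_width: 0.397
grip_force: 0.7
```

```bash
python3 tgt.py 64 -57.5 13
python3 - <<'E'
from h import *
a=capture("wrist")["color"];b=capture("side")["color"][150:300,180:360]
a=cv2.resize(a,(500,375));b=cv2.resize(b,(300,250))
o=np.zeros((375,800,3),np.uint8);o[:,:500]=a;o[:250,500:]=b
cv2.imwrite("pics/w5.png",o[:,:,::-1])
E
```

```text
[615. -71. 131.] offset cm [ 0.2   0.07 -0.02] rot [-0.03 -0.02  0.06] F [-1.65 -0.3   1.73] 8.35
```

View pics/w5.png

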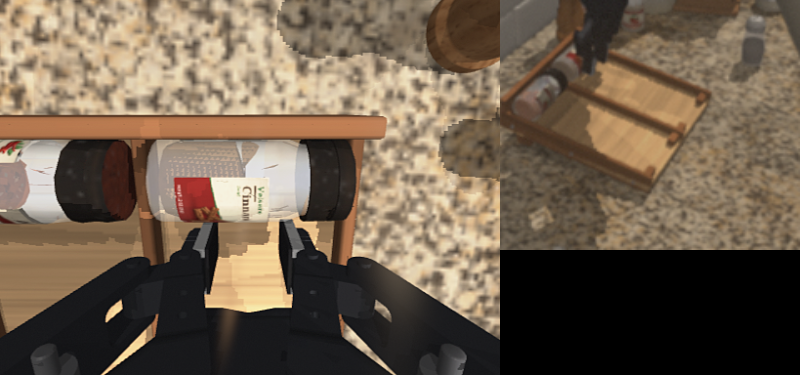

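The jar has dropped into the seat against the stop board, level with the parked jar (both span rows 140–222). I back off slowly, then rise.

Emit:
step_arm(
  plan=[
    {"offset":[0.1,0,0],"rot":[0,0,0],"gripper":3.4},
    {"offset":[0,0,0],"rot":[0,0,0],"gripper":3.4},
    {"offset":[-0.3,0,0],"rot":[0,0,0],"gripper":3.4},
    {"offset":[-0.7,0,0],"rot":[0,0,0],"gripper":3.4},
    {"offset":[-1.5,0,0],"rot":[0,0,0],"gripper":3.4},
    {"offset":[-3,0,0],"rot":[0,0,0],"gripper":3.4},
    {"offset":[-5,0,-1],"rot":[0,0,0],"gripper":3.4},
    {"offset":[-7,0,-4],"rot":[0,0,0],"gripper":3.4},
    {"offset":[-9,0,-8],"rot":[0,0,0],"gripper":3.4},
    {"offset":[-10,0,-12],"rot":[0,0,0],"gripper":3.4},
    {"offset":[-10,0,-14],"rot":[0,0,0],"gripper":3.4},
    {"offset":[-10,0,-14],"rot":[0,0,0],"gripper":3.4},
  ],
)

```text
time_s: 9.65
eef_pos: [492.1, -77.0, 255.5]
ee_rot: [-0.001, 0.996, 0.024, 0.083]
force: [1.1, 0.3, 0.3]
grip_width: 0.392
grip_force: 0.0
```

Run:
```python
from h import *
a=capture("wrist")["color"];b=capture("side")["color"][150:300,180:360]
a=cv2.resize(a,(500,375));b=cv2.resize(b,(300,250))
o=np.zeros((375,800,3),np.uint8);o[:,:500]=a;o[:250,500:]=b
cv2.imwrite("pics/w6.png",o[:,:,::-1])
```

```text
(no output)
```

View pics/w6.png

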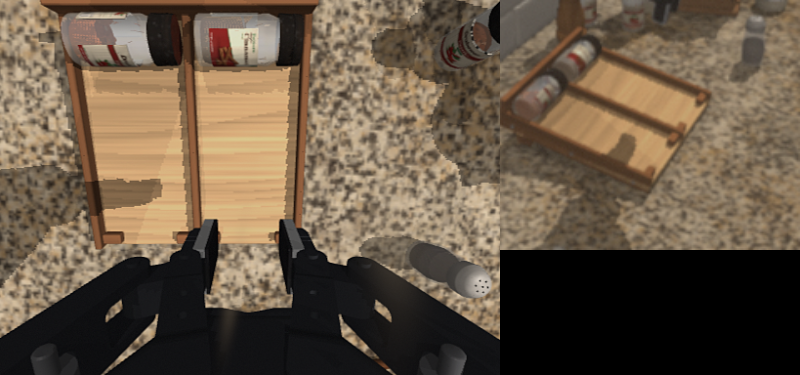

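Both jars lie level in their seats against the stop board (rows 12–68), and the hand is clear. I hand the job in.

```bash
python3 -c "
from rig import *
print(finish_job())"
```

```text
the job is handed in; nothing more can be done
None
```

The spice jar was pushed up its lane over the crest and lies in the sunk seat against the stop board, level with the parked jar; the hand is clear and the job was handed in at about 10 s on the robot's clock, with no verdict returned.

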